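# Move four battery packs from charger to tester in reverse order

## Task

Move the four battery packs from the coloured cups of the black charger into the pockets of the aluminium tester in reverse order: the pack that stood leftmost in the charger goes into the tester's rightmost pocket, the second from the left into the second from the right, and so on (left and right as the robot sees them). Keep the packs upright, set them down without dropping them, and leave each standing fully down in its pocket, released and at rest.

Things in the scene. Friction and masses are not known exactly. Their poses are not given: they have to be found in the camera images.
- pack_red: loose battery pack with a red top and red stripe, rest black: upright block 36 (x) x 26 (y) x 80 (z) mm, 0.12 to 0.26 kg. Origin at the centre of its underside, z up, x along the 36 mm width. Starts upright in the charging cup of its own colour. It may be put down either way round (half a turn does not matter).
- pack_blue: loose battery pack with a blue top and blue stripe, rest black: upright block 36 (x) x 26 (y) x 80 (z) mm, 0.12 to 0.26 kg. Origin at the centre of its underside, z up, x along the 36 mm width. Starts upright in the charging cup of its own colour. It may be put down either way round (half a turn does not matter).
- pack_yellow: loose battery pack with a yellow top and yellow stripe, rest black: upright block 36 (x) x 26 (y) x 80 (z) mm, 0.12 to 0.26 kg. Origin at the centre of its underside, z up, x along the 36 mm width. Starts upright in the charging cup of its own colour. It may be put down either way round (half a turn does not matter).
- pack_green: loose battery pack with a green top and green stripe, rest black: upright block 36 (x) x 26 (y) x 80 (z) mm, 0.12 to 0.26 kg. Origin at the centre of its underside, z up, x along the 36 mm width. Starts upright in the charging cup of its own colour. It may be put down either way round (half a turn does not matter).
- cup_red: fixed charging cup in red plastic on the charger, holding the red pack at the start: open-topped, 52 (x) x 42 (y) x 22 (z) mm outside, walls and floor 4 mm thick (inside 44 x 34 mm). Origin at the centre of its underside, axes parallel to the charger's. It stays where it is and so marks the place in the row from which the red pack came.
- cup_blue: fixed charging cup in blue plastic on the charger, holding the blue pack at the start: open-topped, 52 (x) x 42 (y) x 22 (z) mm outside, walls and floor 4 mm thick (inside 44 x 34 mm). Origin at the centre of its underside, axes parallel to the charger's. It stays where it is and so marks the place in the row from which the blue pack came.
- cup_yellow: fixed charging cup in yellow plastic on the charger, holding the yellow pack at the start: open-topped, 52 (x) x 42 (y) x 22 (z) mm outside, walls and floor 4 mm thick (inside 44 x 34 mm). Origin at the centre of its underside, axes parallel to the charger's. It stays where it is and so marks the place in the row from which the yellow pack came.
- cup_green: fixed charging cup in green plastic on the charger, holding the green pack at the start: open-topped, 52 (x) x 42 (y) x 22 (z) mm outside, walls and floor 4 mm thick (inside 44 x 34 mm). Origin at the centre of its underside, axes parallel to the charger's. It stays where it is and so marks the place in the row from which the green pack came.
- charger: fixed black slab, 76 (x) x 262 (y) x 20 (z) mm, carrying the row of four coloured cups. Origin at the centre of its underside, z up, x away from the robot, y to the robot's left along the row (yaw within 0.3 rad). Cups stand on its top (z 20) at x 0, y +87, +29, -29, -87 mm; their colour order changes at each start. It may be left or right of the tester.
- tester: fixed aluminium slab, 76 (x) x 262 (y) x 20 (z) mm, with a row of four open grey pockets, empty at the start. Origin at the centre of its underside, z up, x away from the robot, y to the robot's left along the row (yaw within 0.3 rad). Pocket centres at x 0, y +87, +29, -29, -87 mm; each 58 x 48 mm outside, 50 (x) x 40 (y) mm inside, floor at z 24, rim at z 42 mm.
Things that resemble listed ones, but are neither listed nor needed, are in the scene too. What is shaped like the pack_green but pink is not meant.

How it is judged (in metres and radians):
At the end, for the whole second after the job is handed in: Each pack stands in the tester pocket mirrored from its own colour's cup: within 12 mm of the pocket centre in x and y, underside within 6 mm of the pocket floor, tilt under 0.12 rad, at rest (under 0.02 m/s, 0.2 rad/s), not touched by the fingers (((y of cup_red in the frame of charger between 0.072 and 0.102 m and y of pack_red in the frame of tester between -0.099 and -0.075 m) or (y of cup_red in the frame of charger between 0.014 and 0.044 m and y of pack_red in the frame of tester between -0.041 and -0.017 m) or (y of cup_red in the frame of charger between -0.044 and -0.014 m and y of pack_red in the frame of tester between 0.017 and 0.041 m) or (y of cup_red in the frame of charger between -0.102 and -0.072 m and y of pack_red in the frame of tester between 0.075 and 0.099 m)) and x of pack_red in the frame of tester between -0.012 and 0.012 m and z of pack_red in the frame of tester between 0.018 and 0.03 m and angle between each of pack_red, pack_blue, pack_yellow, pack_green's own z axis and vertical below 0.12 rad and linear speed of each of pack_red, pack_blue, pack_yellow, pack_green below 0.02 m/s and angular speed of each of pack_red, pack_blue, pack_yellow, pack_green below 0.2 rad/s and contact force between the fingers and pack_red below 0.05 N and ((y of cup_blue in the frame of charger between 0.072 and 0.102 m and y of pack_blue in the frame of tester between -0.099 and -0.075 m) or (y of cup_blue in the frame of charger between 0.014 and 0.044 m and y of pack_blue in the frame of tester between -0.041 and -0.017 m) or (y of cup_blue in the frame of charger between -0.044 and -0.014 m and y of pack_blue in the frame of tester between 0.017 and 0.041 m) or (y of cup_blue in the frame of charger between -0.102 and -0.072 m and y of pack_blue in the frame of tester between 0.075 and 0.099 m)) and x of pack_blue in the frame of tester between -0.012 and 0.012 m and z of pack_blue in the frame of tester between 0.018 and 0.03 m and contact force between the fingers and pack_blue below 0.05 N and ((y of cup_yellow in the frame of charger between 0.072 and 0.102 m and y of pack_yellow in the frame of tester between -0.099 and -0.075 m) or (y of cup_yellow in the frame of charger between 0.014 and 0.044 m and y of pack_yellow in the frame of tester between -0.041 and -0.017 m) or (y of cup_yellow in the frame of charger between -0.044 and -0.014 m and y of pack_yellow in the frame of tester between 0.017 and 0.041 m) or (y of cup_yellow in the frame of charger between -0.102 and -0.072 m and y of pack_yellow in the frame of tester between 0.075 and 0.099 m)) and x of pack_yellow in the frame of tester between -0.012 and 0.012 m and z of pack_yellow in the frame of tester between 0.018 and 0.03 m and contact force between the fingers and pack_yellow below 0.05 N and ((y of cup_green in the frame of charger between 0.072 and 0.102 m and y of pack_green in the frame of tester between -0.099 and -0.075 m) or (y of cup_green in the frame of charger between 0.014 and 0.044 m and y of pack_green in the frame of tester between -0.041 and -0.017 m) or (y of cup_green in the frame of charger between -0.044 and -0.014 m and y of pack_green in the frame of tester between 0.017 and 0.041 m) or (y of cup_green in the frame of charger between -0.102 and -0.072 m and y of pack_green in the frame of tester between 0.075 and 0.099 m)) and x of pack_green in the frame of tester between -0.012 and 0.012 m and z of pack_green in the frame of tester between 0.018 and 0.03 m and contact force between the fingers and pack_green below 0.05 N).
It fails at once if a pack is tipped over (more than 0.7 rad) (angle between any of pack_red, pack_blue, pack_yellow, pack_green's own z axis and vertical above 0.7 rad).
It fails at once if a pack is dropped: faster than 0.7 m/s with no finger on it (a fall of about 25 mm) ((linear speed of pack_red above 0.7 m/s and contact force between the fingers and pack_red below 0.02 N) or (linear speed of pack_blue above 0.7 m/s and contact force between the fingers and pack_blue below 0.02 N) or (linear speed of pack_yellow above 0.7 m/s and contact force between the fingers and pack_yellow below 0.02 N) or (linear speed of pack_green above 0.7 m/s and contact force between the fingers and pack_green below 0.02 N)).
It also fails if it takes over 112 s, if anything falls off the work surface, if the arm or the gripper's body presses on something with over 40 N, if the wrist force passes 120 N, or if a joint passes its speed limit or range.

## Robot

A 6-joint arm with a two-finger parallel gripper is mounted at the origin on the work surface. World frame = base frame: x ahead of the robot, y to its left, z up, the work surface at z = 0. Lengths are in mm, angles in rad, forces in N, time in s.
With the tool pointing down it reaches from about 275 to 975 mm from the base axis. Payload 8.4 kg.
Tool frame: the origin (TCP) lies at the very end of the fingers, on their centre line; the grasp point (between the pads) lies manip.grip_depth behind it (manip.grip_depth is the distance from the TCP to the grasp point, in mm); z points along the fingers, y is the line along which they close (so a half turn about z gives the same grasp; the last joint's range is limited). The gripper opens to 92 mm and grips with 3 to 60 N. Pads are 20 mm wide; open, the fingers measure 128 mm over their backs; the gripper's body (75 mm by 189 mm) begins 69 mm behind the grasp point.
Start: joints at [1.336, 0.353, 1.633, -0, 1.155, -0.002], TCP at [144.188, 608.143, 214.583] pointing down, gripper open.
Joint ranges: [-2.63, 2.63], [-0.92, 2.1], [0.06, 2.66], [-1.3, 4.44], [0, 2.69], [-3.02, 3.02]. Speed limits (rad/s): [2.22, 2.22, 2.79, 3.14, 3.14, 3.14].

## Interface

Orientations are given as a unit quaternion [x, y, z, w].
In Python, from workcell import manip gives the robot as it stands. The module is installed in compiled form; this text tells all that it offers.
- The arm moves only by the tool jog_arm, never from a script. Its argument "motion" is a list of rows, each a list of 7 numbers: the shift along the world's x, y, z in m, then the turn, a rotation vector about the world's x, y, z in degrees, then the finger opening in m, from 0 to 0.0919. A call has 1 to 12 rows; each row is the pose to reach, as a shift and turn from the pose commanded when the call began; what a row does not reach only later rows make up. A row lasts 1/12 s, in which the tool goes at most 41.7 mm and 7.16 degrees, less where a joint would pass 70% of its speed; a pose out of reach is approached as far as the arm can. A call with a gripper value outside its range is refused whole. The fingers move at their own pace and stop on an object; "newtons" is the grip in N (left out, the last holds). Time passes only in rows, so rows that repeat a pose let the fingers close. It gives the time, the measured TCP pose, the force, the opening and the grip force at its end, in the units of the state.
- manip.get_obs(): the state, without advancing time (a new reading comes with each control period).
- manip.capture(name): name is "scene" or "side" or "wrist"; returns a dict with "color" (384x512x3 uint8, red, green, blue), "fovy" (degrees; the focal length in pixels is half the picture's height over the tangent of half this angle, whatever the lens; pixels are square), "cx", "cy" (the principal point, pixels), "pose" (4x4, takes a point from camera to world coordinates). Camera axes: x right, y up, looking along -z (the intrinsics and any distortion apply to the point x, -y, -z); pixel columns grow to the right and rows downward; lengths in mm; the calibration is good to about 2 mm. The wrist camera is an equidistant fisheye: a pixel r from the principal point sees the ray r / f radians off the axis. A picture is of the moment at which its call begins. There is no depth.
- manip.close_job(): hands the job in; it is judged then, once.
Trained networks look in the newest picture that a camera, given by its name, has taken for a name from the list of things; names that differ only in an ending like _2 or _b are one class to them, and where a whole thing is asked for, a point or a joint stands for the part that bears it (a point fixed in the world has none). Each returns a list of dicts, best first, with "score" (0 to 1); they miss things now and then, are a little off and sometimes report something else, mostly with a low value. They report only what shows in the picture. A call takes as long as a camera call. They do not tell look-alikes from the thing itself.
- manip.recognise(camera, query): "position" ([x, y, z] in mm, in the coordinates of the camera as it stood for that picture, good to about 4 mm: the middle of the surface that is visible of it).
The state is a dict: "time_s": time; "qpos": joint angles; "joint_velocities": joint speeds; "effort": joint torques, N m; "ee_pos": TCP position; "eef_rot": TCP orientation; "contact_force": force on the tool from outside, world axes, zero at the start; "ft_torque": the same for the moment, N m; "width": finger opening in mm; "grip_force": force on a finger pad.
Only numpy, scipy, OpenCV 4.12 (cv2) and the standard library are available. Lean on these libraries where they do the work, as an engineer would, in place of code of your own. Each camera call takes 0.05 s, during which the arm holds its last target. There are 200 camera calls.

## Working session

There is one attempt and no reset: what is moved stays moved. The work goes in short steps, Python scripts to look and compute and a tool call to move; the robot and the scene stay as the last step left them, time stands still between calls to the robot, and variables do not carry over. Pictures are saved under pics/ and viewed, at most 14 in all, crops included, and the job is handed in when it is done.

Besides the shell and the picture viewer there is one more tool, called in YAML: its name, and indented under it one key for each argument. jog_arm: Moves the arm, as the interface text tells. Its arguments: {"type":"object","properties":{"motion":{"type":"array"},"newtons":{"type":"number"}},"required":["motion"]}

```bash
mkdir -p pics; cat > h.py <<'E'
import numpy as np, cv2
from workcell import manip
def cap(n,f=None):
    c=manip.capture(n)
    if f: cv2.imwrite('pics/'+f,cv2.cvtColor(c['color'],cv2.COLOR_RGB2BGR))
    return c
def rec(n,c,q):
    P=np.array(c['pose'])
    return [(round(d['score'],2),np.round(P[:3,:3]@np.array(d['position'])+P[:3,3]).tolist()) for d in manip.recognise(n,q)]
E
python3 - <<'E'
from h import *
o=manip.get_obs();print(o['ee_pos'],o['eef_rot'],o['width'],manip.grip_depth)
for n in['scene','side']:
    c=cap(n,n+'0.png');print(n,c['fovy'],c['cx'],c['cy'],np.round(c['pose'],3).tolist())
    for q in['pack_red','pack_blue','pack_yellow','pack_green','cup_red','cup_blue','cup_yellow','cup_green','charger','tester']:
        print(q,rec(n,c,q)[:3])
a=cv2.imread('pics/scene0.png');b=cv2.imread('pics/side0.png')
E
```

```text
[144.06710227 607.67127729 213.88943953] [ 1.16132969e-01  9.93233445e-01 -6.71271938e-04 -8.01619895e-05] 92.1662457173424 18.700000000000003
scene 44.53800667579459 261.2357715544375 195.8125983872488 [[-0.305, -0.543, 0.783, 1315.449], [0.952, -0.176, 0.249, 215.684], [0.002, 0.821, 0.571, 617.782], [0.0, 0.0, 0.0, 1.0]]
pack_red [(0.93, [591.0, -124.0, 80.0])]
pack_blue [(0.68, [588.0, -183.0, 83.0])]
pack_yellow [(0.86, [584.0, -70.0, 88.0]), (0.73, [589.0, -63.0, 37.0])]
pack_green [(0.97, [587.0, -237.0, 83.0]), (0.86, [618.0, -349.0, 51.0])]
cup_red [(0.59, [597.0, -118.0, 39.0]), (0.27, [571.0, 156.0, 27.0])]
cup_blue [(0.83, [598.0, -172.0, 37.0])]
cup_yellow [(0.76, [593.0, -65.0, 37.0])]
cup_green [(0.6, [598.0, -231.0, 41.0])]
charger [(0.74, [605.0, -133.0, 21.0])]
tester [(0.58, [571.0, 154.0, 25.0])]
side 45.79055615133998 253.39178378679463 199.94184527914388 [[0.927, 0.252, -0.276, 261.835], [-0.374, 0.638, -0.673, -741.708], [0.007, 0.728, 0.686, 754.136], [0.0, 0.0, 0.0, 1.0]]
pack_red [(0.87, [567.0, -140.0, 91.0])]
pack_blue [(0.65, [552.0, -204.0, 39.0]), (0.64, [568.0, -197.0, 94.0])]
pack_yellow [(0.74, [556.0, -84.0, 90.0])]
pack_green [(0.81, [606.0, -364.0, 60.0]), (0.76, [571.0, -260.0, 89.0])]
cup_red [(0.55, [547.0, -141.0, 40.0]), (0.41, [568.0, -141.0, 91.0])]
cup_blue [(0.64, [552.0, -200.0, 38.0])]
cup_yellow [(0.75, [545.0, -89.0, 40.0]), (0.49, [567.0, -142.0, 90.0]), (0.24, [557.0, -82.0, 91.0])]
cup_green [(0.56, [563.0, -259.0, 40.0])]
charger [(0.88, [546.0, -236.0, 25.0])]
tester [(0.86, [559.0, 137.0, 33.0]), (0.59, [543.0, -236.0, 25.0])]
```

View pics/scene0.png

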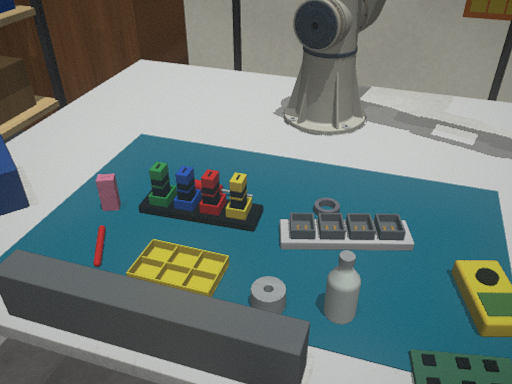

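View pics/side0.png

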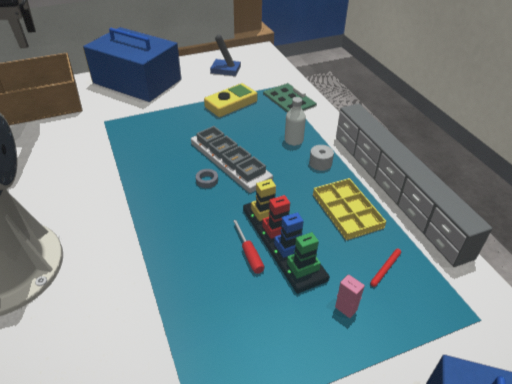

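The charger row, left to right for the robot (+y first), is yellow, red, blue, green. The charger is at about (578,-160) and the tester at about (565,155). In the scene picture the packs are at columns 160–240, row 185, and the pockets at columns 302–390, row 225. Next I'll take wrist views over each.

jog_arm:
  motion:
    - [0.4, -0.45, 0.12, 0, 0, -77, 0.0919]
    - [0.4, -0.45, 0.12, 0, 0, -77, 0.0919]
    - [0.4, -0.45, 0.12, 0, 0, -77, 0.0919]
    - [0.4, -0.45, 0.12, 0, 0, -77, 0.0919]
    - [0.4, -0.45, 0.12, 0, 0, -77, 0.0919]
    - [0.4, -0.45, 0.12, 0, 0, -77, 0.0919]
    - [0.4, -0.45, 0.12, 0, 0, -77, 0.0919]
    - [0.4, -0.45, 0.12, 0, 0, -77, 0.0919]
    - [0.4, -0.45, 0.12, 0, 0, -77, 0.0919]
    - [0.4, -0.45, 0.12, 0, 0, -77, 0.0919]
    - [0.4, -0.45, 0.12, 0, 0, -77, 0.0919]
    - [0.4, -0.45, 0.12, 0, 0, -77, 0.0919]

```text
time_s: 2.1
ee_pos: [471.0, 239.9, 313.0]
eef_rot: [0.711, 0.703, 0.0, 0.0]
contact_force: [0.4, 1.4, -0.2]
width: 91.9
grip_force: 0.0
```

jog_arm:
  motion:
    - [0.07, -0.08, 0.02, 0, 0, 0, 0.0919]
    - [0.07, -0.08, 0.02, 0, 0, 0, 0.0919]
    - [0.07, -0.08, 0.02, 0, 0, 0, 0.0919]
    - [0.07, -0.08, 0.02, 0, 0, 0, 0.0919]
    - [0.07, -0.08, 0.02, 0, 0, 0, 0.0919]
    - [0.07, -0.08, 0.02, 0, 0, 0, 0.0919]

```text
time_s: 2.6
ee_pos: [539.3, 162.0, 332.0]
eef_rot: [0.709, 0.705, -0.0, -0.0]
contact_force: [0.0, 0.5, -0.5]
width: 91.9
grip_force: 0.0
```

```bash
python3 - <<'E'
from h import *
o=manip.get_obs();print(o['time_s'],o['ee_pos'],o['eef_rot'],o['qpos'])
c=cap('wrist','w1.png');print(c['fovy'],c['cx'],c['cy'],np.round(c['pose'],3).tolist());print(rec('wrist',c,'tester'))
E
```

```text
2.6 [539.34499393 161.96167887 331.9517857 ] [ 7.09317530e-01  7.04888934e-01 -2.45405231e-04 -4.15718843e-04] [2.88743273e-01 1.64711433e-01 1.62204331e+00 5.11500018e-04
 1.35566406e+00 2.94896865e-01]
65.70646984690485 253.6998740490768 193.6843939392198 [[1.0, 0.005, 0.002, 538.833], [-0.006, 0.968, 0.249, 232.32], [-0.001, -0.249, 0.968, 503.241], [0.0, 0.0, 0.0, 1.0]]
[(0.66, [558.0, 166.0, 27.0]), (0.62, [551.0, -167.0, 45.0])]
```

View pics/w1.png

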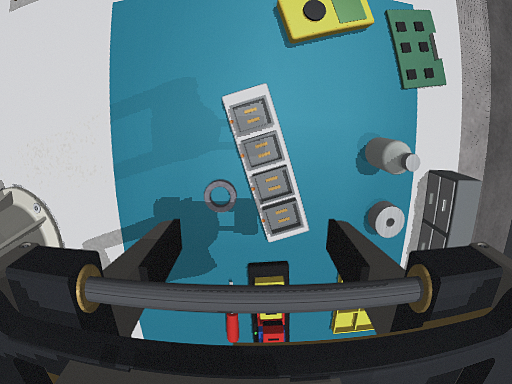

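The tester slab's corners are at about (222,98), (268,84), (310,232) and (268,242), with nothing covering it.

jog_arm:
  motion:
    - [0.03, -0.32, 0, 0, 0, 0, 0.0919]
    - [0.03, -0.32, 0, 0, 0, 0, 0.0919]
    - [0.03, -0.32, 0, 0, 0, 0, 0.0919]
    - [0.03, -0.32, 0, 0, 0, 0, 0.0919]
    - [0.03, -0.32, 0, 0, 0, 0, 0.0919]
    - [0.03, -0.32, 0, 0, 0, 0, 0.0919]
    - [0.03, -0.32, 0, 0, 0, 0, 0.0919]
    - [0.03, -0.32, 0, 0, 0, 0, 0.0919]
    - [0.03, -0.32, 0, 0, 0, 0, 0.0919]
    - [0.03, -0.32, 0, 0, 0, 0, 0.0919]

```text
time_s: 3.53
ee_pos: [569.7, -158.4, 331.9]
eef_rot: [0.71, 0.705, -0.0, -0.0]
contact_force: [0.1, 0.5, -0.1]
width: 92.0
grip_force: 0.0
```

```bash
cat >> h.py <<'E'
def bp(c,px,z):
    """fisheye pixels -> world points on plane z"""
    px=np.atleast_2d(px).astype(float);f=192/np.tan(np.radians(c['fovy']/2))
    d=px-[c['cx'],c['cy']];r=np.hypot(*d.T)+1e-9;t=r/f
    v=np.c_[d[:,0]/r*np.sin(t),-d[:,1]/r*np.sin(t),-np.cos(t)]
    P=np.array(c['pose']);w=v@P[:3,:3].T;o=P[:3,3]
    return o+w*((z-o[2])/w[:,2])[:,None]
def rectfit(c,mask,z):
    k=max(cv2.findContours(mask.astype(np.uint8),cv2.RETR_EXTERNAL,cv2.CHAIN_APPROX_NONE)[0],key=cv2.contourArea)
    return cv2.minAreaRect(bp(c,k[:,0],z)[:,:2].astype(np.float32))
E
python3 - <<'E'
from h import *
import pickle
o=manip.get_obs();print(o['time_s'],o['ee_pos'],o['eef_rot'])
c=cap('wrist','w2.png');pickle.dump(c,open('w2.pkl','wb'));print(np.round(c['pose'],3).tolist())
for q in['pack_yellow','pack_red','pack_blue','pack_green','charger','tester']:print(q,rec('wrist',c,q)[:3])
E
```

```text
3.5333 [ 569.74685949 -158.42149529  331.94101709] [ 7.09630942e-01  7.04573471e-01 -3.46688474e-05 -3.86931592e-04]
[[1.0, 0.006, 0.002, 569.216], [-0.007, 0.968, 0.249, -88.091], [-0.001, -0.249, 0.968, 503.23], [0.0, 0.0, 0.0, 1.0]]
pack_yellow [(0.73, [566.0, -73.0, 107.0])]
pack_red [(0.74, [572.0, -127.0, 107.0])]
pack_blue [(0.67, [570.0, -176.0, 110.0]), (0.35, [570.0, -125.0, 104.0])]
pack_green [(0.86, [608.0, -341.0, 59.0]), (0.57, [577.0, -230.0, 106.0])]
charger [(0.61, [561.0, -127.0, 19.0])]
tester [(0.58, [582.0, 70.0, 29.0])]
```

View pics/w2.png

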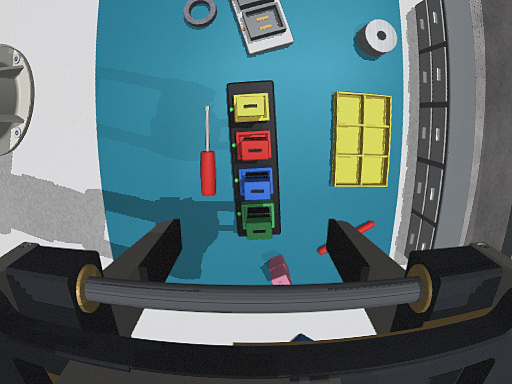

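The charger's corners are at about (227,84), (273,80), (282,233) and (238,238), and the pack tops run along column 251–260. Next I'll fit the slabs and enlarge the tops.

```bash
python3 - <<'E'
from h import *
import pickle
c2=pickle.load(open('w2.pkl','rb'))
c1=dict(c2,color=cv2.imread('pics/w1.png')[...,::-1].copy(),pose=[[1.0,.005,.002,538.833],[-.006,.968,.249,232.32],[-.001,-.249,.968,503.241],[0,0,0,1]])
def top(c,poly):
    return bp(c,poly,20)[:,:2].round(1).tolist()
print(top(c1,[(222,98),(268,84),(310,232),(268,242)]),top(c2,[(227,84),(273,80),(282,233),(238,238)]))
# tester: low-saturation region
h=cv2.cvtColor(c1['color'],cv2.COLOR_RGB2HSV);m=(h[...,1]<70);z=np.zeros_like(m);z[78:250,215:318]=1
# keep only slab: not blue mat
print('tester',rectfit(c1,m&z,20))
h=cv2.cvtColor(c2['color'],cv2.COLOR_RGB2HSV)
mat=(h[...,0]>85)&(h[...,0]<108)&(h[...,1]>120)&(h[...,2]>60);z=np.zeros_like(mat);z[74:242,222:288]=1
print('charger',rectfit(c2,cv2.morphologyEx((~mat&z).astype(np.uint8),cv2.MORPH_OPEN,np.ones((5,5))),20))
a=cv2.resize(c1['color'][75:250,205:325],None,fx=3.4,fy=3.4,interpolation=cv2.INTER_CUBIC)
b=cv2.resize(c2['color'][75:250,215:295],None,fx=3.4,fy=3.4,interpolation=cv2.INTER_CUBIC)
cv2.imwrite('pics/crop1.png',np.hstack([a,b])[...,::-1])
E
```

```text
[[487.7, 267.1], [561.7, 289.2], [637.0, 37.5], [562.7, 19.6]] [[526.4, -30.5], [600.2, -24.6], [617.2, -283.9], [539.9, -292.8]]
tester ((560.248046875, 155.48390197753906), (76.78121948242188, 262.5745544433594), 16.969409942626953)
charger ((569.6879272460938, -160.71023559570312), (75.75823974609375, 268.7646179199219), 3.0870964527130127)
```

View pics/crop1.png

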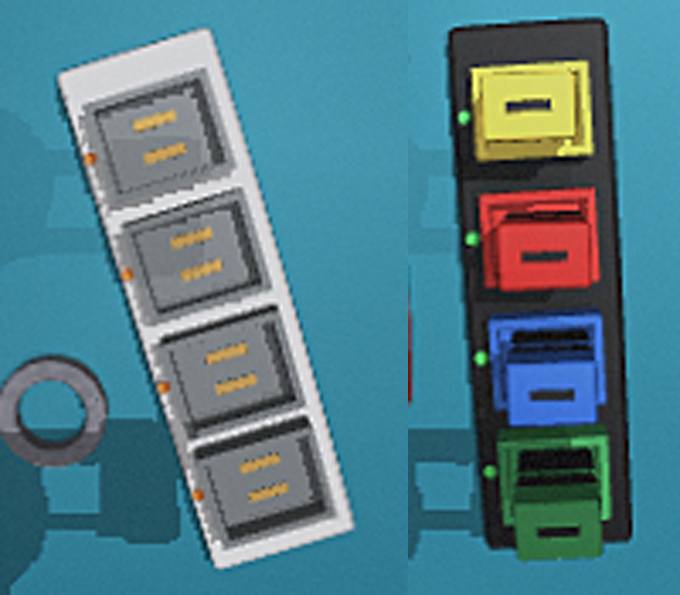

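```bash
python3 - <<'E'
from h import *
import pickle
c=pickle.load(open('w2.pkl','rb'))
f=lambda p,z:bp(c,[(215+(p[0]-408)/3.4,75+p[1]/3.4)],z)[0,:2].round(1)
for p in[(528,104),(544,256),(552,395),(558,532)]:print(f(p,104))
a=np.radians(3.2)
for y in(87,29,-29,-87):print('cup',(np.array([569.8,-157.5])+y*np.array([-np.sin(a),np.cos(a)])).round(1))
g=cv2.cvtColor(c['color'],cv2.COLOR_RGB2HSV)
for n,(h0,h1),(r0,r1) in[('red',(0,8),(136,163)),('yel',(25,35),(92,118)),('blue',(105,125),(178,203)),('grn',(55,80),(218,242))]:
    m=(g[...,0]>=h0)&(g[...,0]<=h1)&(g[...,1]>100);z=np.zeros_like(m);z[r0:r1,225:290]=1
    v=g[...,2][m&z];t=np.percentile(v,60)
    mm=m&z&(g[...,2]>np.percentile(v,95)*.88)
    print(n,rectfit(c,mm,104))
E
```

```text
[564.5 -70.3]
[ 570.4 -130.5]
[ 573.3 -187.3]
[ 575.7 -247.1]
cup [564.9 -70.6]
cup [ 568.2 -128.5]
cup [ 571.4 -186.5]
cup [ 574.7 -244.4]
red ((571.5509033203125, -126.79193115234375), (38.08633804321289, 29.767866134643555), 2.177520990371704)
yel ((565.4608154296875, -69.57410430908203), (45.01656723022461, 32.33024597167969), 0.04891073331236839)
blue ((572.861328125, -186.38697814941406), (24.222389221191406, 33.437198638916016), 89.6631088256836)
grn ((574.9103393554688, -245.72422790527344), (23.30336570739746, 33.351593017578125), 89.50990295410156)
```

Measured positions, in mm:

| Item | Yellow | Red | Blue | Green |
|---|---|---|---|---|
| Pack | (565,-70) | (570.5,-129.5) | (573,-187) | (575.5,-246) |
| Target pocket | (585.6,72.3) | (568.7,127.8) | (551.7,183.2) | (534.8,238.7) |

The charger yaw is 3.2° and the tester yaw 17°. I'll start with the yellow pack.

jog_arm:
  motion:
    - [-0.005, 0.088, -0.15, 0, 0, 3.5, 0.08]
    - [-0.005, 0.088, -0.15, 0, 0, 3.5, 0.08]
    - [-0.005, 0.088, -0.15, 0, 0, 3.5, 0.08]
    - [-0.005, 0.088, -0.15, 0, 0, 3.5, 0.08]
    - [-0.005, 0.088, -0.15, 0, 0, 3.5, 0.08]
    - [-0.005, 0.088, -0.18, 0, 0, 3.5, 0.08]
    - [-0.005, 0.088, -0.21, 0, 0, 3.5, 0.08]
    - [-0.005, 0.088, -0.235, 0, 0, 3.5, 0.08]
    - [-0.005, 0.088, -0.25, 0, 0, 3.5, 0.08]
    - [-0.005, 0.088, -0.262, 0, 0, 3.5, 0.08]
    - [-0.005, 0.088, -0.262, 0, 0, 3.5, 0.08]
    - [-0.005, 0.088, -0.262, 0, 0, 3.5, 0.08]
  newtons: 25

```text
time_s: 4.88
ee_pos: [565.5, -70.5, 70.9]
eef_rot: [0.687, 0.726, 0.0, 0.0]
contact_force: [0.4, 0.1, 1.0]
width: 79.5
grip_force: 0.0
```

```bash
python3 - <<'E'
from h import *
cap('wrist');cap('scene','s1.png')
a=cap('wrist')['color'][60:330,130:380];b=cv2.imread('pics/s1.png')[130:260,90:330,::-1]
a=cv2.resize(a,(500,540));b=cv2.resize(b,(300,162));b=np.vstack([b,np.zeros((378,300,3),np.uint8)])
cv2.imwrite('pics/g1.png',np.hstack([a,b])[...,::-1])
E
```

```text
(no output)
```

View pics/g1.png

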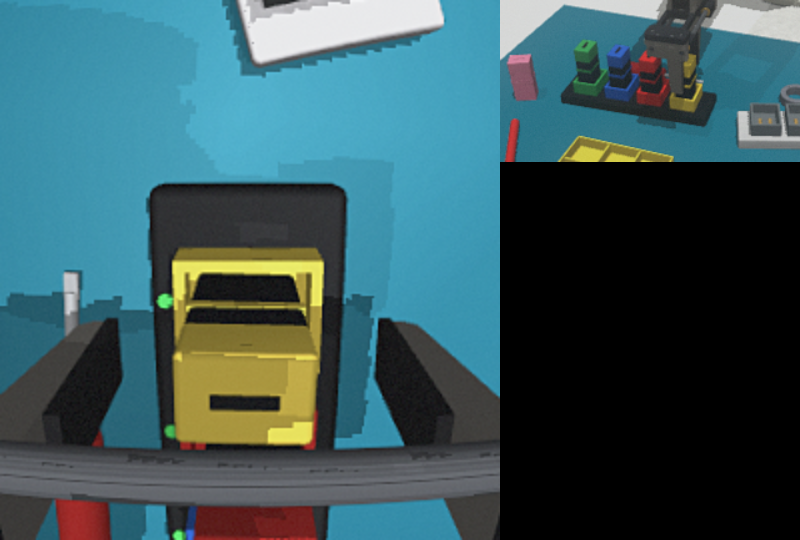

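The wrist crop shows the yellow pack centred between the open fingers and square to them (x≈245 of 500). I'll close and then lift a little.

jog_arm:
  motion:
    - [0, 0, 0, 0, 0, 0, 0.02]
    - [0, 0, 0, 0, 0, 0, 0.02]
    - [0, 0, 0, 0, 0, 0, 0.02]
    - [0, 0, 0, 0, 0, 0, 0.02]
    - [0, 0, 0, 0, 0, 0, 0.02]
    - [0, 0, 0, 0, 0, 0, 0.02]
    - [0, 0, 0, 0, 0, 0, 0.02]
    - [0, 0, 0, 0, 0, 0, 0.02]
    - [0, 0, 0, 0, 0, 0, 0.02]
    - [0, 0, 0, 0, 0, 0, 0.02]
  newtons: 25

```text
time_s: 5.87
ee_pos: [565.0, -70.4, 70.3]
eef_rot: [0.687, 0.726, -0.0, -0.0]
contact_force: [-0.7, -0.2, 0.2]
width: 35.9
grip_force: 24.9
```

jog_arm:
  motion:
    - [0, 0, 0.02, 0, 0, 0, 0.02]
    - [0, 0, 0.05, 0, 0, 0, 0.02]
    - [0, 0, 0.08, 0, 0, 0, 0.02]
    - [0, 0, 0.1, 0, 0, 0, 0.02]
    - [0.003, 0.02, 0.1, 0, 0, 2, 0.02]
    - [0.007, 0.05, 0.1, 0, 0, 5, 0.02]
    - [0.012, 0.085, 0.1, 0, 0, 9, 0.02]
    - [0.017, 0.12, 0.1, 0, 0, 12, 0.02]
    - [0.02, 0.138, 0.1, 0, 0, 13.8, 0.02]
    - [0.0206, 0.1427, 0.1, 0, 0, 13.8, 0.02]
    - [0.0206, 0.1427, 0.1, 0, 0, 13.8, 0.02]
    - [0.0206, 0.1427, 0.1, 0, 0, 13.8, 0.02]

```text
time_s: 6.87
ee_pos: [585.2, 71.8, 170.0]
eef_rot: [0.595, 0.804, -0.0, -0.0]
contact_force: [1.0, -0.9, -1.9]
width: 35.6
grip_force: 24.9
```

```bash
python3 - <<'E'
from h import *
cap('scene','s2.png')
a=cap('wrist')['color'][60:330,130:380];b=cv2.imread('pics/s2.png')[150:260,250:430,::-1]
a=cv2.resize(a,(440,475));b=cv2.resize(b,(360,220));b=np.vstack([b,np.zeros((255,360,3),np.uint8)])
cv2.imwrite('pics/g2.png',np.hstack([a,b])[...,::-1])
E
```

```text
(no output)
```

View pics/g2.png

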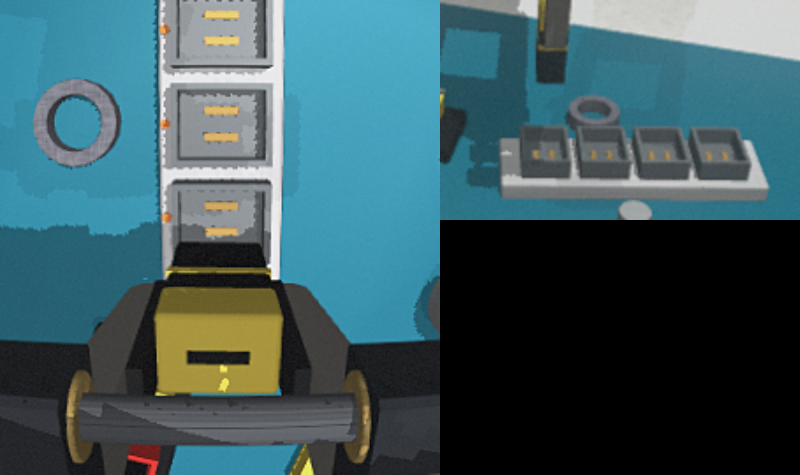

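The pack hangs upright and lines up with the tester (pocket column 222, pack column 219). I'll lower it.

jog_arm:
  motion:
    - [0.0005, 0.0005, -0.02, 0, 0, 0, 0.02]
    - [0.0005, 0.0005, -0.045, 0, 0, 0, 0.02]
    - [0.0005, 0.0005, -0.065, 0, 0, 0, 0.02]
    - [0.0005, 0.0005, -0.08, 0, 0, 0, 0.02]
    - [0.0005, 0.0005, -0.09, 0, 0, 0, 0.02]
    - [0.0005, 0.0005, -0.095, 0, 0, 0, 0.02]
    - [0.0005, 0.0005, -0.098, 0, 0, 0, 0.02]
    - [0.0005, 0.0005, -0.099, 0, 0, 0, 0.02]
    - [0.0005, 0.0005, -0.099, 0, 0, 0, 0.02]
    - [0.0005, 0.0005, -0.099, 0, 0, 0, 0.02]

```text
time_s: 7.8
ee_pos: [586.7, 72.9, 72.2]
eef_rot: [0.595, 0.804, 0.0, 0.0]
contact_force: [-0.2, 0.2, -1.2]
width: 35.8
grip_force: 24.9
```

jog_arm:
  motion:
    - [0, 0, -0.001, 0, 0, 0, 0.02]
    - [0, 0, -0.001, 0, 0, 0, 0.02]
    - [0, 0, -0.001, 0, 0, 0, 0.02]

```text
time_s: 8.05
ee_pos: [586.2, 72.9, 70.6]
eef_rot: [0.595, 0.804, 0.0, 0.0]
contact_force: [0.1, 0.7, -1.6]
width: 36.2
grip_force: 24.9
```

jog_arm:
  motion:
    - [0, 0, 0, 0, 0, 0, 0.045]
    - [0, 0, 0, 0, 0, 0, 0.08]
    - [0, 0, 0, 0, 0, 0, 0.08]
    - [0, 0, 0, 0, 0, 0, 0.08]
    - [0, 0, 0, 0, 0, 0, 0.08]
    - [0, 0, 0, 0, 0, 0, 0.08]
    - [0, 0, 0.02, 0, 0, 0, 0.08]
    - [0, 0, 0.06, 0, 0, 0, 0.08]
    - [0, 0, 0.1, 0, 0, 0, 0.08]
    - [0, 0, 0.12, 0, 0, 0, 0.08]
    - [0, 0, 0.12, 0, 0, 0, 0.08]
    - [0, 0, 0.12, 0, 0, 0, 0.08]

```text
time_s: 9.05
ee_pos: [586.8, 72.9, 191.4]
eef_rot: [0.595, 0.804, 0.001, 0.001]
contact_force: [0.1, 0.1, -0.2]
width: 79.7
grip_force: 0.0
```

```bash
python3 - <<'E'
from h import *
cap('scene','s3.png')
a=cap('wrist')['color'][60:330,130:380];b=cv2.imread('pics/s3.png')[140:260,130:430,::-1]
a=cv2.resize(a,(350,378));b=cv2.resize(b,(450,180));b=np.vstack([b,np.zeros((198,450,3),np.uint8)])
cv2.imwrite('pics/g3.png',np.hstack([a,b])[...,::-1])
E
```

```text
(no output)
```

View pics/g3.png

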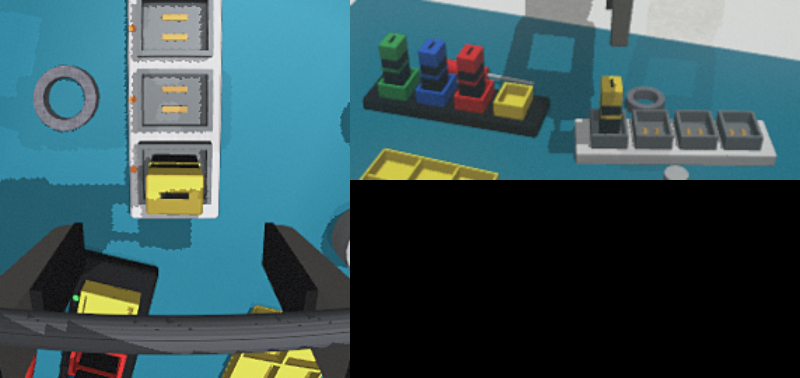

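Yellow stands in the rightmost pocket. Red is next.

jog_arm:
  motion:
    - [-0.003, -0.035, -0.02, 0, 0, -3, 0.08]
    - [-0.006, -0.075, -0.04, 0, 0, -7, 0.08]
    - [-0.009, -0.115, -0.04, 0, 0, -11, 0.08]
    - [-0.013, -0.155, -0.04, 0, 0, -13.8, 0.08]
    - [-0.015, -0.185, -0.04, 0, 0, -13.8, 0.08]
    - [-0.016, -0.202, -0.04, 0, 0, -13.8, 0.08]
    - [-0.016, -0.202, -0.05, 0, 0, -13.8, 0.08]
    - [-0.016, -0.202, -0.08, 0, 0, -13.8, 0.08]
    - [-0.016, -0.202, -0.105, 0, 0, -13.8, 0.08]
    - [-0.016, -0.202, -0.12, 0, 0, -13.8, 0.08]
    - [-0.016, -0.202, -0.12, 0, 0, -13.8, 0.08]
    - [-0.016, -0.202, -0.12, 0, 0, -13.8, 0.08]

```text
time_s: 10.15
ee_pos: [568.6, -128.0, 68.3]
eef_rot: [0.687, 0.727, -0.001, -0.002]
contact_force: [0.3, -0.4, 0.6]
width: 79.9
grip_force: 0.0
```

jog_arm:
  motion:
    - [0, 0, 0, 0, 0, 0, 0.02]
    - [0, 0, 0, 0, 0, 0, 0.02]
    - [0, 0, 0, 0, 0, 0, 0.02]
    - [0, 0, 0, 0, 0, 0, 0.02]
    - [0, 0, 0, 0, 0, 0, 0.02]
    - [0, 0, 0, 0, 0, 0, 0.02]
    - [0, 0, 0, 0, 0, 0, 0.02]
    - [0, 0, 0, 0, 0, 0, 0.02]
    - [0, 0, 0, 0, 0, 0, 0.02]
    - [0, 0, 0, 0, 0, 0, 0.02]
  newtons: 25

```text
time_s: 10.98
ee_pos: [570.3, -129.2, 70.6]
eef_rot: [0.687, 0.726, 0.0, 0.0]
contact_force: [-0.5, 0.5, 4.1]
width: 35.8
grip_force: 24.9
```

jog_arm:
  motion:
    - [0, 0, 0.02, 0, 0, 0, 0.02]
    - [0, 0, 0.05, 0, 0, 0, 0.02]
    - [0, 0, 0.08, 0, 0, 0, 0.02]
    - [0, 0, 0.1, 0, 0, 0, 0.02]
    - [0, 0.025, 0.1, 0, 0, 2, 0.02]
    - [0, 0.06, 0.1, 0, 0, 5, 0.02]
    - [-0.001, 0.1, 0.1, 0, 0, 9, 0.02]
    - [-0.001, 0.14, 0.1, 0, 0, 12, 0.02]
    - [-0.0015, 0.18, 0.1, 0, 0, 13.8, 0.02]
    - [-0.0015, 0.215, 0.1, 0, 0, 13.8, 0.02]
    - [-0.0015, 0.243, 0.1, 0, 0, 13.8, 0.02]
    - [-0.0015, 0.257, 0.1, 0, 0, 13.8, 0.02]

```text
time_s: 11.98
ee_pos: [567.8, 130.9, 169.8]
eef_rot: [0.594, 0.804, -0.0, -0.001]
contact_force: [-0.3, -0.2, -2.0]
width: 36.0
grip_force: 24.9
```

jog_arm:
  motion:
    - [0, 0, 0, 0, 0, 0, 0.02]
    - [0, 0, -0.02, 0, 0, 0, 0.02]
    - [0, 0, -0.045, 0, 0, 0, 0.02]
    - [0, 0, -0.065, 0, 0, 0, 0.02]
    - [0, 0, -0.08, 0, 0, 0, 0.02]
    - [0, 0, -0.09, 0, 0, 0, 0.02]
    - [0, 0, -0.095, 0, 0, 0, 0.02]
    - [0, 0, -0.098, 0, 0, 0, 0.02]
    - [0, 0, -0.099, 0, 0, 0, 0.02]
    - [0, 0, -0.0995, 0, 0, 0, 0.02]
    - [0, 0, -0.0995, 0, 0, 0, 0.02]
    - [0, 0, -0.0995, 0, 0, 0, 0.02]

```text
time_s: 12.98
ee_pos: [569.0, 127.9, 71.5]
eef_rot: [0.595, 0.804, 0.0, 0.0]
contact_force: [-0.1, 0.7, -2.7]
width: 35.8
grip_force: 24.9
```

Red is on its target, about 1 mm above the floor. I'll release it and rise.

jog_arm:
  motion:
    - [0, 0, -0.0005, 0, 0, 0, 0.045]
    - [0, 0, -0.0005, 0, 0, 0, 0.08]
    - [0, 0, -0.0005, 0, 0, 0, 0.08]
    - [0, 0, -0.0005, 0, 0, 0, 0.08]
    - [0, 0, -0.0005, 0, 0, 0, 0.08]
    - [0, 0, -0.0005, 0, 0, 0, 0.08]
    - [0, 0, 0.02, 0, 0, 0, 0.08]
    - [0, 0, 0.06, 0, 0, 0, 0.08]
    - [0, 0, 0.1, 0, 0, 0, 0.08]
    - [0, 0, 0.12, 0, 0, 0, 0.08]
    - [0, 0, 0.12, 0, 0, 0, 0.08]
    - [0, 0, 0.12, 0, 0, 0, 0.08]

```text
time_s: 13.98
ee_pos: [569.3, 128.0, 191.9]
eef_rot: [0.595, 0.804, 0.001, 0.001]
contact_force: [1.0, -0.4, -1.1]
width: 80.1
grip_force: 0.0
```

jog_arm:
  motion:
    - [0, -0.025, -0.01, 0, 0, -3, 0.08]
    - [0.001, -0.06, -0.03, 0, 0, -7, 0.08]
    - [0.001, -0.1, -0.04, 0, 0, -11, 0.08]
    - [0.002, -0.14, -0.04, 0, 0, -13.8, 0.08]
    - [0.002, -0.18, -0.04, 0, 0, -13.8, 0.08]
    - [0.003, -0.22, -0.04, 0, 0, -13.8, 0.08]
    - [0.003, -0.26, -0.04, 0, 0, -13.8, 0.08]
    - [0.004, -0.29, -0.04, 0, 0, -13.8, 0.08]
    - [0.004, -0.31, -0.04, 0, 0, -13.8, 0.08]
    - [0.004, -0.315, -0.04, 0, 0, -13.8, 0.08]
    - [0.004, -0.315, -0.04, 0, 0, -13.8, 0.08]
    - [0.004, -0.315, -0.05, 0, 0, -13.8, 0.08]

```text
time_s: 14.98
ee_pos: [572.9, -186.8, 140.8]
eef_rot: [0.688, 0.726, 0.0, 0.0]
contact_force: [-0.6, -0.3, -0.4]
width: 79.9
grip_force: 0.0
```

jog_arm:
  motion:
    - [0, 0, -0.03, 0, 0, 0, 0.08]
    - [0, 0, -0.055, 0, 0, 0, 0.08]
    - [0, 0, -0.07, 0, 0, 0, 0.08]
    - [0, 0, -0.0705, 0, 0, 0, 0.08]
    - [0, 0, -0.0705, 0, 0, 0, 0.02]
    - [0, 0, -0.0705, 0, 0, 0, 0.02]
    - [0, 0, -0.0705, 0, 0, 0, 0.02]
    - [0, 0, -0.0705, 0, 0, 0, 0.02]
    - [0, 0, -0.0705, 0, 0, 0, 0.02]
    - [0, 0, -0.0705, 0, 0, 0, 0.02]
    - [0, 0, -0.0705, 0, 0, 0, 0.02]
    - [0, 0, -0.0705, 0, 0, 0, 0.02]
  newtons: 25

```text
time_s: 15.98
ee_pos: [572.9, -187.3, 70.8]
eef_rot: [0.687, 0.726, 0.0, 0.0]
contact_force: [1.0, 0.1, 3.1]
width: 35.9
grip_force: 24.9
```

jog_arm:
  motion:
    - [0, 0, 0.02, 0, 0, 0, 0.02]
    - [0, 0, 0.05, 0, 0, 0, 0.02]
    - [0, 0, 0.08, 0, 0, 0, 0.02]
    - [0, 0, 0.1, 0, 0, 0, 0.02]
    - [-0.001, 0.02, 0.1, 0, 0, 2, 0.02]
    - [-0.003, 0.055, 0.1, 0, 0, 5, 0.02]
    - [-0.005, 0.095, 0.1, 0, 0, 9, 0.02]
    - [-0.0075, 0.135, 0.1, 0, 0, 12, 0.02]
    - [-0.01, 0.175, 0.1, 0, 0, 13.8, 0.02]
    - [-0.012, 0.215, 0.1, 0, 0, 13.8, 0.02]
    - [-0.0145, 0.255, 0.1, 0, 0, 13.8, 0.02]
    - [-0.017, 0.295, 0.1, 0, 0, 13.8, 0.02]

```text
time_s: 16.98
ee_pos: [554.8, 109.6, 170.1]
eef_rot: [0.595, 0.804, -0.0, -0.0]
contact_force: [1.2, -0.1, -2.4]
width: 35.8
grip_force: 24.9
```

jog_arm:
  motion:
    - [-0.002, 0.035, 0, 0, 0, 0, 0.02]
    - [-0.0035, 0.06, 0, 0, 0, 0, 0.02]
    - [-0.0042, 0.0753, 0, 0, 0, 0, 0.02]
    - [-0.0042, 0.0753, 0, 0, 0, 0, 0.02]
    - [-0.0042, 0.0753, -0.02, 0, 0, 0, 0.02]
    - [-0.0042, 0.0753, -0.045, 0, 0, 0, 0.02]
    - [-0.0042, 0.0753, -0.07, 0, 0, 0, 0.02]
    - [-0.0042, 0.0753, -0.085, 0, 0, 0, 0.02]
    - [-0.0042, 0.0753, -0.095, 0, 0, 0, 0.02]
    - [-0.0042, 0.0753, -0.099, 0, 0, 0, 0.02]
    - [-0.0042, 0.0753, -0.0995, 0, 0, 0, 0.02]
    - [-0.0042, 0.0753, -0.0995, 0, 0, 0, 0.02]

```text
time_s: 17.98
ee_pos: [551.8, 182.8, 71.3]
eef_rot: [0.595, 0.804, 0.0, 0.0]
contact_force: [0.9, 0.0, -2.1]
width: 36.0
grip_force: 25.0
```

jog_arm:
  motion:
    - [0, 0, -0.0005, 0, 0, 0, 0.045]
    - [0, 0, -0.0005, 0, 0, 0, 0.08]
    - [0, 0, -0.0005, 0, 0, 0, 0.08]
    - [0, 0, -0.0005, 0, 0, 0, 0.08]
    - [0, 0, -0.0005, 0, 0, 0, 0.08]
    - [0, 0, -0.0005, 0, 0, 0, 0.08]
    - [0, 0, 0.02, 0, 0, 0, 0.08]
    - [0, 0, 0.06, 0, 0, 0, 0.08]
    - [0, 0, 0.1, 0, 0, 0, 0.08]
    - [0, 0, 0.12, 0, 0, 0, 0.08]
    - [0, 0, 0.12, 0, 0, 0, 0.08]
    - [0, 0, 0.12, 0, 0, 0, 0.08]

```text
time_s: 18.98
ee_pos: [552.0, 183.4, 192.0]
eef_rot: [0.595, 0.804, 0.001, 0.001]
contact_force: [0.6, -0.4, -0.2]
width: 80.0
grip_force: 0.0
```

jog_arm:
  motion:
    - [0.001, -0.025, 0, 0, 0, -3, 0.08]
    - [0.004, -0.065, 0, 0, 0, -7, 0.08]
    - [0.006, -0.105, 0, 0, 0, -11, 0.08]
    - [0.008, -0.145, 0, 0, 0, -13.8, 0.08]
    - [0.01, -0.185, 0, 0, 0, -13.8, 0.08]
    - [0.012, -0.225, 0, 0, 0, -13.8, 0.08]
    - [0.015, -0.265, 0, 0, 0, -13.8, 0.08]
    - [0.017, -0.305, 0, 0, 0, -13.8, 0.08]
    - [0.019, -0.345, 0, 0, 0, -13.8, 0.08]
    - [0.021, -0.385, 0, 0, 0, -13.8, 0.08]
    - [0.023, -0.415, 0, 0, 0, -13.8, 0.08]
    - [0.0235, -0.429, 0, 0, 0, -13.8, 0.08]

```text
time_s: 19.98
ee_pos: [573.7, -249.2, 188.5]
eef_rot: [0.688, 0.726, -0.001, -0.001]
contact_force: [-0.2, 0.7, -0.4]
width: 80.1
grip_force: 0.0
```

jog_arm:
  motion:
    - [0, 0, -0.02, 0, 0, 0, 0.08]
    - [0, 0, -0.05, 0, 0, 0, 0.08]
    - [0, 0, -0.08, 0, 0, 0, 0.08]
    - [0, 0, -0.105, 0, 0, 0, 0.08]
    - [0, 0, -0.12, 0, 0, 0, 0.08]
    - [0, 0, -0.1205, 0, 0, 0, 0.08]
    - [0, 0, -0.1205, 0, 0, 0, 0.08]

```text
time_s: 20.57
ee_pos: [573.6, -244.7, 68.5]
eef_rot: [0.687, 0.726, -0.001, -0.002]
contact_force: [0.5, -0.9, 0.4]
width: 80.0
grip_force: 0.0
```

jog_arm:
  motion:
    - [0, 0, 0, 0, 0, 0, 0.02]
    - [0, 0, 0, 0, 0, 0, 0.02]
    - [0, 0, 0, 0, 0, 0, 0.02]
    - [0, 0, 0, 0, 0, 0, 0.02]
    - [0, 0, 0, 0, 0, 0, 0.02]
    - [0, 0, 0, 0, 0, 0, 0.02]
    - [0, 0, 0, 0, 0, 0, 0.02]
    - [0, 0, 0, 0, 0, 0, 0.02]
    - [0, 0, 0, 0, 0, 0, 0.02]
  newtons: 25

```text
time_s: 21.32
ee_pos: [575.1, -246.0, 70.6]
eef_rot: [0.687, 0.726, 0.0, 0.0]
contact_force: [0.3, 0.5, 4.1]
width: 36.0
grip_force: 25.0
```

jog_arm:
  motion:
    - [0, 0, 0.02, 0, 0, 0, 0.02]
    - [0, 0, 0.05, 0, 0, 0, 0.02]
    - [0, 0, 0.08, 0, 0, 0, 0.02]
    - [0, 0, 0.1, 0, 0, 0, 0.02]
    - [-0.001, 0.02, 0.1, 0, 0, 2, 0.02]
    - [-0.004, 0.055, 0.1, 0, 0, 5, 0.02]
    - [-0.0075, 0.095, 0.1, 0, 0, 9, 0.02]
    - [-0.011, 0.135, 0.1, 0, 0, 12, 0.02]
    - [-0.0145, 0.175, 0.1, 0, 0, 13.8, 0.02]
    - [-0.018, 0.215, 0.1, 0, 0, 13.8, 0.02]
    - [-0.021, 0.255, 0.1, 0, 0, 13.8, 0.02]
    - [-0.024, 0.295, 0.1, 0, 0, 13.8, 0.02]

```text
time_s: 22.32
ee_pos: [549.9, 50.9, 170.0]
eef_rot: [0.595, 0.804, -0.0, -0.0]
contact_force: [1.4, 0.2, -1.8]
width: 35.8
grip_force: 25.0
```

jog_arm:
  motion:
    - [-0.003, 0.04, 0, 0, 0, 0, 0.02]
    - [-0.0065, 0.08, 0, 0, 0, 0, 0.02]
    - [-0.01, 0.12, 0, 0, 0, 0, 0.02]
    - [-0.0135, 0.155, 0, 0, 0, 0, 0.02]
    - [-0.0155, 0.18, 0, 0, 0, 0, 0.02]
    - [-0.0163, 0.1897, 0, 0, 0, 0, 0.02]
    - [-0.0163, 0.1897, 0, 0, 0, 0, 0.02]
    - [-0.0163, 0.1897, 0, 0, 0, 0, 0.02]

```text
time_s: 22.98
ee_pos: [534.2, 238.3, 169.9]
eef_rot: [0.595, 0.804, -0.001, -0.0]
contact_force: [0.3, 0.3, -1.3]
width: 35.8
grip_force: 25.0
```

jog_arm:
  motion:
    - [0, 0, -0.02, 0, 0, 0, 0.02]
    - [0, 0, -0.045, 0, 0, 0, 0.02]
    - [0, 0, -0.065, 0, 0, 0, 0.02]
    - [0, 0, -0.08, 0, 0, 0, 0.02]
    - [0, 0, -0.09, 0, 0, 0, 0.02]
    - [0, 0, -0.095, 0, 0, 0, 0.02]
    - [0, 0, -0.098, 0, 0, 0, 0.02]
    - [0, 0, -0.0995, 0, 0, 0, 0.02]
    - [0, 0, -0.0995, 0, 0, 0, 0.02]
    - [0, 0, -0.0995, 0, 0, 0, 0.02]

```text
time_s: 23.82
ee_pos: [535.1, 238.9, 71.6]
eef_rot: [0.595, 0.804, 0.0, 0.0]
contact_force: [1.0, -0.5, -2.0]
width: 35.8
grip_force: 25.0
```

Release, rise, and shift so the wrist camera sees the whole tester.

jog_arm:
  motion:
    - [0, 0, -0.0005, 0, 0, 0, 0.045]
    - [0, 0, -0.0005, 0, 0, 0, 0.08]
    - [0, 0, -0.0005, 0, 0, 0, 0.08]
    - [0, 0, -0.0005, 0, 0, 0, 0.08]
    - [0, 0, -0.0005, 0, 0, 0, 0.08]
    - [0, 0, -0.0005, 0, 0, 0, 0.08]
    - [0, 0, 0.02, 0, 0, 0, 0.08]
    - [0, 0, 0.06, 0, 0, 0, 0.08]
    - [0, 0, 0.1, 0, 0, 0, 0.08]
    - [0, 0, 0.14, 0, 0, 0, 0.08]
    - [0, 0, 0.18, 0, 0, 0, 0.08]
    - [0, 0, 0.18, 0, 0, 0, 0.08]

```text
time_s: 24.82
ee_pos: [538.2, 240.5, 259.3]
eef_rot: [0.595, 0.804, 0.005, 0.003]
contact_force: [1.7, 0.9, 0.4]
width: 79.9
grip_force: 0.0
```

jog_arm:
  motion:
    - [0.01, -0.04, 0.02, 0, 0, 0, 0.08]
    - [0.02, -0.08, 0.04, 0, 0, 0, 0.08]
    - [0.025, -0.11, 0.06, 0, 0, 0, 0.08]
    - [0.025, -0.11, 0.08, 0, 0, 0, 0.08]
    - [0.025, -0.11, 0.08, 0, 0, 0, 0.08]
    - [0.025, -0.11, 0.08, 0, 0, 0, 0.08]

```text
time_s: 25.32
ee_pos: [560.2, 128.5, 331.6]
eef_rot: [0.596, 0.803, 0.001, 0.001]
contact_force: [0.5, 0.9, -0.3]
width: 80.2
grip_force: 0.0
```

```bash
python3 - <<'E'
from h import *
cap('scene','s4.png')
c=cap('wrist')
for q in['pack_yellow','pack_red','pack_blue','pack_green']:print(q,rec('wrist',c,q)[:2])
a=c['color'][30:300,130:380];b=cv2.imread('pics/s4.png')[150:260,250:430,::-1]
a=cv2.resize(a,(440,475));b=cv2.resize(b,(360,220));b=np.vstack([b,np.zeros((255,360,3),np.uint8)])
cv2.imwrite('pics/g4.png',np.hstack([a,b])[...,::-1])
E
```

```text
pack_yellow [(0.9, [583.0, 82.0, 104.0])]
pack_red [(0.64, [564.0, 133.0, 105.0])]
pack_blue [(0.92, [551.0, 185.0, 106.0])]
pack_green [(0.73, [537.0, 240.0, 107.0])]
```

View pics/g4.png

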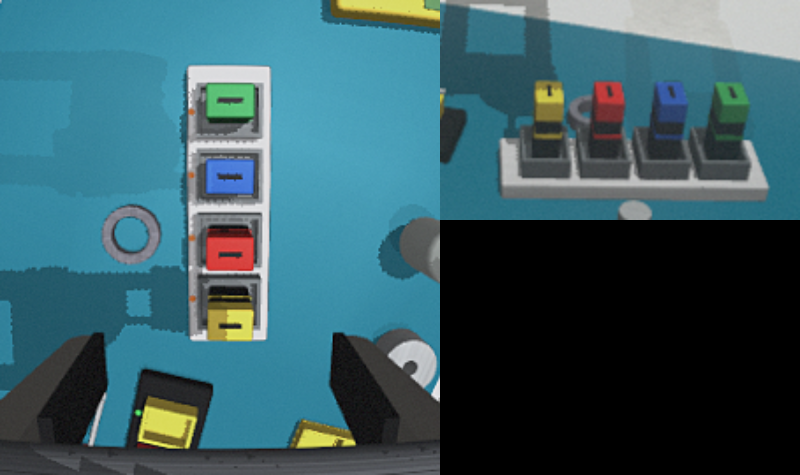

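All four packs stand upright and centred in their mirrored pockets: yellow, red, blue and green from right to left for the robot. In the crop they are in column 230, at rows 325, 250, 177 and 100.

```bash
python3 -c "
from h import *
print(manip.close_job())"
```

```text
the job is handed in; nothing more can be done
None
```

All four packs are standing upright and released in the tester in reverse order (yellow in the rightmost pocket, then red, blue and green), and the job was handed in at about 25 s; the hand-in returned no verdict.

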